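# Feel out the release notch on a gel tank and press the lid key

### The job

The lid of the gel tank is opened by a key hidden in a notch somewhere along its sprung front strip. Starting at the strip's left end (the robot's left), press the strip down slightly with a closed fingertip and sweep along it to the right until the fingertip finds the notch, then press the key inside fully home so that the lid lifts by itself, and back away clear. Do not touch the lid, grasp nothing, and leave the vials and other things standing around where they are.

Things in the scene. Friction and masses are not known exactly. Their poses are not given: they have to be found in the camera images.
- tank: The gel tank: white, fixed, 430 mm wide, about 255 mm deep, front towards the robot. Origin on the table under the middle of its front strip's centre line; x towards its rear, y along the strip to the left, z up. White end housings, 5 mm higher than the strip, stand beyond either end of the strip
- strip_left_end (a point): Left end (+y) of the exposed grey sprung strip along the tank's front, on its centre line, at its top surface, 90 mm above the table; axes as the tank's. The exposed strip is 240 mm long, 40 mm deep. One notch interrupts it: a full-depth gap 50 mm long, open at front and top, same grey; its place is not given, its centre lies 110 to 200 mm from this point
- strip_right_end (a point): Right end (-y) of the exposed strip, same height and axes, 240 mm from the left end
- strip_left (a joint): How far the part of the strip left of the notch is pushed down (m): about 0 at rest, 0.006 at its stop. It sinks level: it starts to give at about 0.5 N, then 0.7 N per mm, and springs back
- strip_right (a joint): The same for the part of the strip right of the notch
- key (a joint): How far the key is pushed down (m): 0 up, 0.009 fully home on its stop. The key is the floor of the notch, 47 mm long, 38 mm deep; its flat top is 14 mm below the strip's top when up, 23 mm when home. Stiff by friction: it moves under about 8 N, stays where it is left, and drives the lid open
- vial_a: Loose clear vial, green cap, 22 mm across, 45 mm tall, standing on the table in front of the tank. Origin at its foot. Leave alone
- vial_b: Loose clear vial, white cap, 22 mm across, 45 mm tall, standing in front of the tank. Origin at its foot. Leave alone
- cap_box: Loose cardboard box 40 x 60 x 28 mm in front of the tank. Origin at the underside. Leave alone
- vial_c: Loose amber vial, 26 mm across, 50 mm tall, standing on top of the tank's right end housing, towards the rear. Origin at its foot. Leave alone
- beaker: Loose glass beaker, 70 mm across, 90 mm tall, to the right of the tank. Leave alone
- jar: Loose amber bottle, 60 mm across, 100 mm tall, to the right of the tank. Leave alone
- tip_box: Loose clear box 80 x 120 x 55 mm to the left of the tank. Leave alone
- lid: The clear lid panel with grey bars, 158 x 236 x 8 mm, level with the strip's top. Origin at the middle of its rear hinge edge (underside, 82 mm above the table); the panel extends 158 mm along -x from it, to 47 mm behind the strip's centre line. Level when shut; tilted 0.12 rad, front edge up 19 mm, when the key is fully home

How it is judged (in metres and radians):
On the way, in this order (a step that is already met when the one before it is completed fails the run):
1. a fingertip presses the strip down slightly (0.5 mm or more) near its left end (within 60 mm of it) (value of joint strip_left above 0.0005 m and y of the grasp point in the frame of strip_left_end above -0.06 m and value of joint key below 0.002 m), for 0.1 s.
2. sweeping right, the fingertip is still pressing the strip's left part more than 65 mm from its left end, the key not yet pressed (value of joint strip_left above 0.0005 m and y of the grasp point in the frame of strip_left_end below -0.065 m and value of joint key below 0.002 m), for 0.04 s.
3. the fingertip presses the key in the notch fully home and the lid lifts (value of joint key above 0.0075 m and angle between lid's own z axis and vertical above 0.09 rad), for 0.1 s.
At the end, for the whole second after the job is handed in: The key is home (7.5 mm or more of its 9 mm), the lid stands lifted (0.09 rad or more) and at rest, and both strip parts are released (all of step 3 and angular speed of lid below 0.05 rad/s and value of joint each of strip_left, strip_right below 0.001 m); the robot touches nothing.
It fails at once if the lid is touched by the robot (over 2 N) (contact force between any of the fingers, the arm and lid above 2 N).
It fails at once if a bystander is lifted, carried or pushed (moved over 15 mm) (distance of any of vial_a, vial_b, cap_box, vial_c, beaker, jar, tip_box from where it was at the start of the episode above 0.015 m).
It also fails if it takes over 54 s, if anything falls off the work surface, if the arm or the gripper's body presses on something with over 40 N, if the wrist force passes 120 N, or if a joint passes its speed limit or range.

### The arm

A 7-joint arm with a two-finger parallel gripper is mounted at the origin on the work surface. World frame = base frame: x ahead of the robot, y to its left, z up, the work surface at z = 0. Lengths are in mm, angles in rad, forces in N, time in s.
With the tool pointing down it reaches from about 425 to 875 mm from the base axis. Payload 8.4 kg.
Tool frame: the origin (TCP) lies on the centre line of the jaws, within the pads' length; the fingertips stand 25 mm ahead of it and the grasp point (between the pads) lies 6 mm ahead of it (env.tip_reach is the distance from the TCP to the fingertips, in mm); z points along the fingers, y is the direction in which the jaws open and shut (so a half turn about z gives the same grasp; the last joint's range is limited). The gripper opens to 87 mm and grips with 3 to 60 N. Pads are 19 mm wide; open, the fingers measure 117 mm over their backs; the gripper's body (75 mm by 190 mm) begins 51 mm behind the grasp point.
Start: joints at [-1.299, 0.333, 0.04, 1.465, -0.013, 1.343, -0.059], TCP at [235.534, 605.794, 215.046] pointing down, gripper open.
Joint ranges: [-2.58, 2.58], [-0.38, 2.09], [-1.3, 1.39], [0.25, 2.4], [-1.5, 4.64], [0.08, 2.09], [-2.65, 2.65]. Speed limits (rad/s): [2.22, 2.22, 2.79, 2.79, 3.14, 3.14, 3.14].

### API

Orientations are given as a unit quaternion [x, y, z, w].
In Python, from cell import env, viewer, order gives the robot as it stands.
- The arm moves only by the tool apply_moves, never from a script. Its argument "rows" is one flat list of numbers, 7 for each row, row after row: the shift along the tool's x, y, z in mm, then the turn, a rotation vector about the tool's x, y, z in rad, then the opening, from 0 (shut) to 1 (fully open). A call has 1 to 5 rows; each row shifts and turns the commanded pose from where the row before left it, along the tool's axes as they then stand; what a row does not reach is not made up. A row lasts 1/8 s, in which the tool goes at most 62.5 mm and 10.7 degrees, less where a joint would pass 70% of its speed; a pose out of reach is approached as far as the arm can. A call with a gripper value outside its range is refused whole. The fingers move at their own pace and stop on an object; "squeeze" is the grip in N (left out, the last holds). Time passes only in rows, so rows that do not move let the fingers close. It gives the time, the measured TCP pose, the force and the opening at its end, in the units of the state.
- env.get_obs(): the state, without advancing time (a new reading comes with each control period).
- viewer.snapshot(name): name is "side" or "top"; returns a dict with "frame" (400x640x3 uint8, red, green, blue), "z_map" (400x640 float32, mm along the optical axis (not along the pixel's ray), 0 where there is no reading), "fx", "fy", "cx", "cy" (pixels), "R" (3x3) and "t" (3): a world point X has camera coordinates R X + t. Camera axes: x right, y down, z forward; pixel columns grow to the right and rows downward; lengths in mm; the calibration is good to about 2 mm. A picture is of the moment at which its call begins.
- order.close_job(): hands the job in, once; it reports no verdict.
The state is a dict: "time": time; "q": joint angles; "qd": joint speeds; "tau": joint torques, N m; "tool_pos": TCP position; "ee_rot": TCP orientation; "ft_force": force on the tool from outside, world axes, zero at the start; "ft_torque": the same for the moment, N m; "width": finger opening in mm.
Only numpy, scipy, OpenCV 4.12 (cv2) and the standard library are available. Lean on these libraries where they do the work, as an engineer would, in place of code of your own. Each camera call takes 0.05 s, during which the arm holds its last target. There are 200 camera calls.

## Working session

There is one attempt and no reset: what is moved stays moved. The work goes in short steps, Python scripts to look and compute and a tool call to move; the robot and the scene stay as the last step left them, time stands still between calls to the robot, and variables do not carry over. Pictures are saved under pics/ and viewed, about 8 in all and at most 12, crops included, and the job is handed in when it is done.

Besides the shell and the picture viewer there is one more tool, called after "Call:" as name(argument=value, ...) on one line, values as JSON. apply_moves: Moves the arm, as the interface text tells. Its arguments: {"type":"object","properties":{"rows":{"type":"array","items":{"type":"number"}},"squeeze":{"type":"number"}},"required":["rows"]}

```bash
mkdir -p pics; python3 - <<'E'
from cell import env, viewer
import cv2,numpy as np
for n in("top","side"):
    s=viewer.snapshot(n); cv2.imwrite(f"pics/{n}1.png",s["frame"][:,:,::-1]); np.savez(f"{n}1.npz",**s)
    print(n,s["fx"],s["cx"],s["cy"],(-s["R"].T@s["t"]).round(),s["R"].round(3).tolist())
o=env.get_obs(); print(o["time"],o["tool_pos"],o["ee_rot"],o["ft_force"],o["width"])
E
```

```text
top 445.2888397755966 320.579349040146 198.0027990364587 [ 513.   33. 1140.] [[0.025, -1.0, 0.007], [-0.998, -0.026, -0.058], [0.058, -0.005, -0.998]]
side 361.021814139769 316.8427992907217 196.72994781982945 [ 214. -642.  627.] [[0.9, -0.435, 0.011], [-0.244, -0.526, -0.815], [0.36, 0.731, -0.58]]
0.1 [235.41176726 605.42371825 214.27087715] [ 1.84366807e-01  9.82857261e-01 -6.90487111e-04 -8.72093319e-05] [ 0.19813422 -0.29454395 -0.50009302] 86.95126819848159
```

View pics/top1.png

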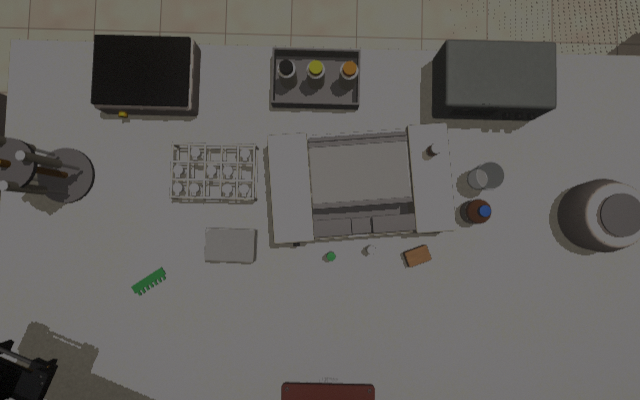

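View pics/side1.png

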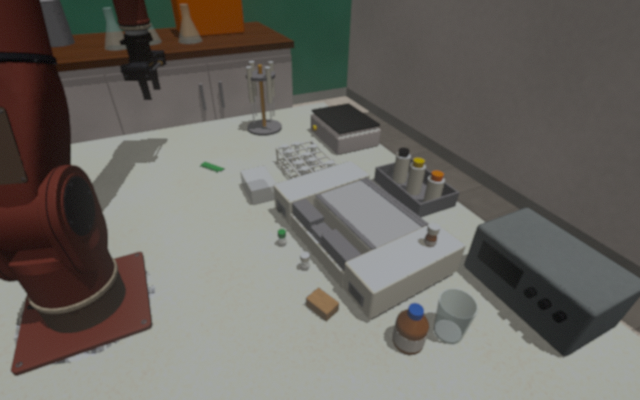

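The top view shows the strip at about (315–413, 225), with a darker interruption near columns 351–371. The green vial is at (330, 257), the white one at (370, 250) and the box at (417, 256). Next I'll measure from the depth map.

```bash
cat > h.py <<'E'
import numpy as np
def pt(s,u,v,z):
    d=s["R"].T@np.array([(u-s["cx"])/s["fx"],(v-s["cy"])/s["fy"],1.]); c=-s["R"].T@s["t"]
    return c+d*(z-c[2])/d[2]
def cloud(s):
    v,u=np.mgrid[:400,:640]; Z=s["z_map"]
    P=np.stack([(u-s["cx"])/s["fx"]*Z,(v-s["cy"])/s["fy"]*Z,Z],-1)
    return (P-s["t"])@s["R"]
E
python3 - <<'E'
import numpy as np,cv2
from h import *
s=np.load("top1.npz"); P=cloud(s)
np.set_printoptions(linewidth=250,suppress=True)
for r in (220,225,230): print(r,P[r,306:422:2,2].round().astype(int))
for c in (330,362,400): print(c,P[200:244,c,2].round().astype(int))
im=s["frame"][120:270,260:460,::-1]; cv2.imwrite("pics/crop.png",cv2.convertScaleAbs(cv2.resize(im,(800,600),interpolation=cv2.INTER_CUBIC),alpha=1.6))
E
```

```text
220 [  95  100   97   94   10 1140   13    9   89   90   86   94 1140   91   93   88   92   88   92   93   92   91   92   79   76   75   77   78   77   74   77   78   76   91   93   91   89   93   92   93   90   90   93   93   91   94   91   95   88
   93   93   93   92   96   90   96   92   96]
225 [98 95 95 93 94 88 89 89 93 91 90 87 89 92 96 91 87 90 93 92 91 90 91 73 78 77 74 78 77 79 77 73 76 90 88 89 96 88 91 93 92 92 91 93 92 91 87 89 90 87 93 93 91 93 92 92 96 96]
230 [  98   97   97   94   86   91   91   86   90   90   92   90   89   91   91   90   92   92 1140   94   91   94   92   81   75   74   77   82   77   79   76   78   78   80   86   95   90   92   90   90   92   89   91   91   92   89   87   90   91
   90   94   89   91   88   90   93   95   96]
330 [  91   97   91   91   94   91   94   95   14   15   13   10   11   10   14   12   12   12   15   13 1140   91   92   93   92   89   90   91   92   90   89   88   92   92   91   88   90   58   60    1    2   -1   -2    4]
362 [91 95 96 94 93 91 13 13 15 14 11 11 12 14 11 11 13 12 77 77 77 78 78 73 77 77 74 77 78 78 77 76 75 77 51 59 58  2 -1  3  1  1  2  5]
400 [93 90 97 14 10 10  9 14 15 13 14 14 15 15 11 90 92 87 91 89 95 92 91 89 94 89 94 91 89 91 90 91 58 61  1  1 -2  1  0  5  0 -1  1  4]
```

View pics/crop.png

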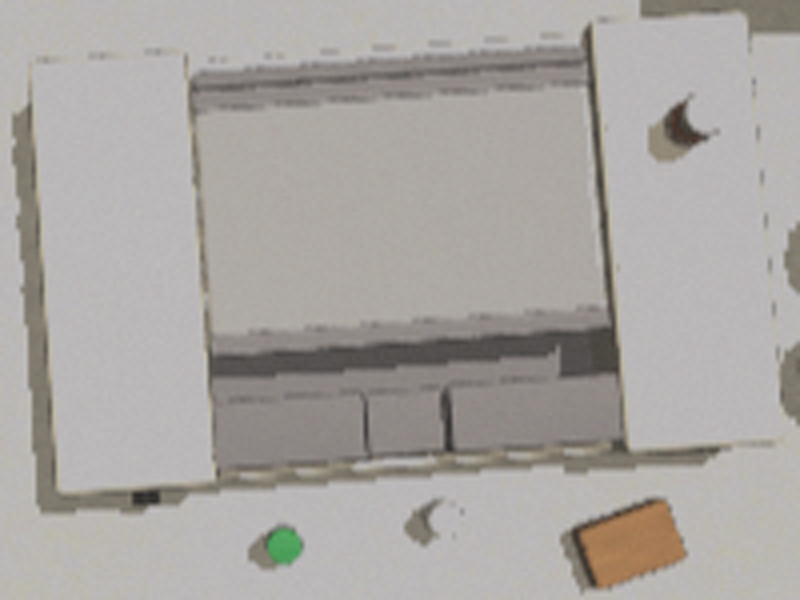

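```bash
python3 - <<'E'
import numpy as np
from h import *
s=np.load("top1.npz"); f=lambda a,b,z=90: pt(s,260+(a+.5)/4-.5,120+(b+.5)/4-.5,z).round(1)
for n,a,b in [("Lf",217,468),("Lr",211,401),("Rf",623,444),("Rr",616,377),("nLf",368,459),("nLr",364,392),("nRf",448,454),("nRr",446,386),("housL",214,487),("housR",630,450)]: print(n,f(a,b))
for n,a,b,z in [("va",285,545,45),("vb",440,520,45)]: print(n,f(a,b,z))
L=(f(217,468)+f(211,401))/2;R=(f(623,444)+f(616,377))/2
print(L,R,np.linalg.norm(L-R),np.degrees(np.arctan2(R[0]-L[0],-(R[1]-L[1]))))
E
```

```text
Lf [483.   41.3  90. ]
Lr [522.2  45.8  90. ]
Rf [ 503.1 -197.4   90. ]
Rr [ 542.4 -192.8   90. ]
nLf [490.5 -47.4  90. ]
nLr [529.8 -44.2  90. ]
nRf [494.6 -94.4  90. ]
nRr [534.6 -92.5  90. ]
housL [471.8  42.7  90. ]
housR [ 499.7 -201.6   90. ]
va [435.8  -1.2  45. ]
vb [453.4 -95.7  45. ]
[502.6   43.55  90.  ] [ 522.75 -195.1    90.  ] 239.49915448702532 4.826223092516717
```

Call:
apply_moves(rows=[0,0,0,0,0,-0.152,0,0,0,0,0,0,-0.152,0,0,0,0,0,0,-0.151,0,-17,-47,0,0,0,0,0,-17,-47,0,0,0,0,0], squeeze=10)

```text
time: 0.72
tool_pos: [277.5, 513.7, 214.3]
ee_rot: [-0.043, 0.999, -0.001, -0.0]
ft_force: [0.9, 0.3, 1.6]
width: 44.9
```

Call:
apply_moves(rows=[-17,-47,0,0,0,0,0,-17,-47,0,0,0,0,0,-17,-47,0,0,0,0,0,-17,-47,0,0,0,0,0,-17,-47,0,0,0,0,0])

```text
time: 1.35
tool_pos: [382.2, 286.2, 214.9]
ee_rot: [-0.042, 0.999, -0.0, -0.0]
ft_force: [1.0, -0.2, 0.2]
width: 1.7
```

Call:
apply_moves(rows=[-17,-47,0,0,0,0,0,-17,-47,0,0,0,0,0,-17,-47,0,0,0,0,0,-17,-47,0,0,0,0,0,0,0,0,0,0,0,0])

```text
time: 1.98
tool_pos: [466.3, 102.4, 215.0]
ee_rot: [-0.039, 0.999, -0.0, 0.0]
ft_force: [-0.3, 1.1, 0.3]
width: 0.5
```

Call:
apply_moves(rows=[-15.5,-46,0,0,0,0,0,-15.5,-46,0,0,0,0,0,0,0,40,0,0,0,0,0,0,30,0,0,0,0,0,0,0,0,0,0,0])

```text
time: 2.6
tool_pos: [502.1, 17.9, 143.1]
ee_rot: [-0.043, 0.999, -0.0, -0.002]
ft_force: [-0.1, 0.1, 0.4]
width: 0.8
```

```bash
python3 - <<'E'
from cell import env, viewer
import cv2,numpy as np
o=env.get_obs(); print(o["time"],o["tool_pos"],o["ee_rot"],o["ft_force"],o["width"],env.tip_reach)
s=viewer.snapshot("side"); cv2.imwrite("pics/side2.png",cv2.resize(s["frame"][120:320,200:466,::-1],(798,600)))
E
```

```text
2.6 [502.12536012  17.9438138  143.11160248] [-4.25224713e-02  9.99092850e-01 -4.52880080e-04 -2.26097552e-03] [-0.06175511  0.05681634  0.4020443 ] 0.7583228656698562 25.0
```

View pics/side2.png

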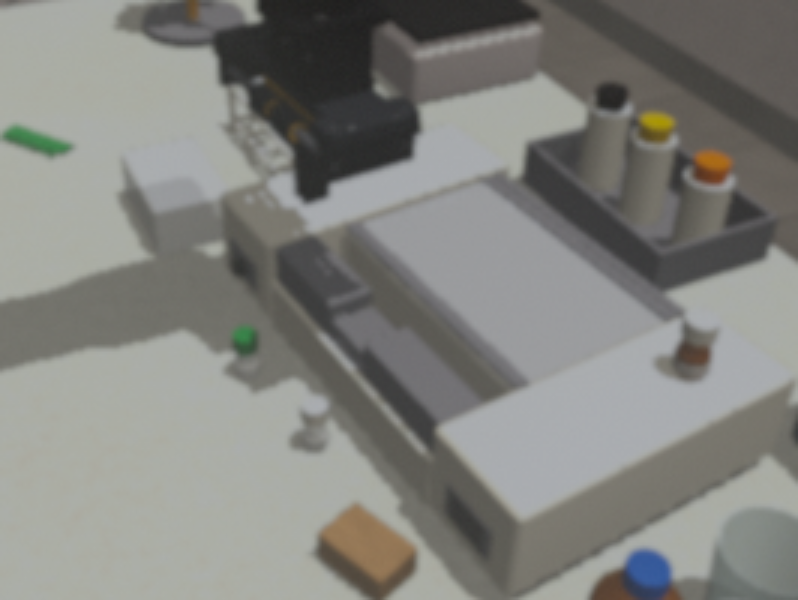

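The shut fingertip hangs above the strip's left part, with its tip at about (312, 190) in the crop. All the bystanders are still standing where they were. I'm lowering it onto the strip now.

Call:
apply_moves(rows=[-3,-3,15,0,0,0,0,0,0,10,0,0,0,0,0,0,3,0,0,0,0,0,0,1.5,0,0,0,0,0,0,0,0,0,0,0])

```text
time: 3.28
tool_pos: [507.3, 14.6, 115.8]
ee_rot: [-0.042, 0.999, 0.0, 0.0]
ft_force: [0.0, -0.1, -0.8]
width: 0.5
```

Call:
apply_moves(rows=[0,0,1,0,0,0,0,0,0,1,0,0,0,0,0,0,0,0,0,0,0,0,0,0,0,0,0,0])

```text
time: 3.78
tool_pos: [507.2, 14.5, 113.6]
ee_rot: [-0.042, 0.999, -0.0, 0.0]
ft_force: [-0.7, -0.3, 0.5]
width: 0.9
```

Call:
apply_moves(rows=[0,0,1,0,0,0,0,0,0,1,0,0,0,0,0,0,0,0,0,0,0,0,0,0,0,0,0,0])

```text
time: 4.28
tool_pos: [507.2, 14.5, 111.6]
ee_rot: [-0.042, 0.999, -0.0, -0.0]
ft_force: [-0.1, -0.1, 0.5]
width: 0.6
```

```bash
python3 - <<'E'
from cell import env
o=env.get_obs(); print(o["tool_pos"],o["ft_force"])
E
```

```text
[507.20591415  14.52674656 111.55946666] [-0.07315314 -0.13567405  0.47708219]
```

Call:
apply_moves(rows=[0,0,1,0,0,0,0,0,0,0,0,0,0,0,0,0,0,0,0,0,0])

```text
time: 4.65
tool_pos: [507.2, 14.5, 110.6]
ee_rot: [-0.042, 0.999, -0.0, 0.0]
ft_force: [-0.2, -1.1, 0.6]
width: 0.5
```

Call:
apply_moves(rows=[0,0,0,0,0,0,0])

```text
time: 4.78
tool_pos: [507.2, 14.5, 110.6]
ee_rot: [-0.042, 0.999, -0.0, 0.0]
ft_force: [-0.6, -0.7, 0.2]
width: 0.3
```

Call:
apply_moves(rows=[0,0,1,0,0,0,0,0,0,0,0,0,0,0,0,0,0,0,0,0,0])

```text
time: 5.15
tool_pos: [507.2, 14.6, 109.6]
ee_rot: [-0.042, 0.999, -0.0, -0.0]
ft_force: [-0.2, -0.5, -0.5]
width: 0.5
```

Call:
apply_moves(rows=[0,0,0,0,0,0,0])

```text
time: 5.28
tool_pos: [507.2, 14.5, 109.6]
ee_rot: [-0.042, 0.999, -0.0, -0.0]
ft_force: [0.3, -0.4, 0.8]
width: 0.3
```

The tip should be at z ≈ 85, yet there's no force, so I'm checking by eye.

```bash
python3 - <<'E'
from cell import env, viewer
from h import *
import cv2,numpy as np
s=viewer.snapshot("side"); cv2.imwrite("pics/side3.png",cv2.resize(s["frame"][160:260,260:393,::-1],(798,600),interpolation=cv2.INTER_CUBIC))
f=lambda X:(lambda c:((c[0]/c[2]*s["fx"]+s["cx"]-260)*6,(c[1]/c[2]*s["fy"]+s["cy"]-160)*6))(s["R"]@np.array(X)+s["t"])
print("tip exp",f([507.2,14.5,84.6]),"strip L,R",f([502.6,43.5,90]),f([522.7,-195,90]))
E
```

```text
tip exp (np.float64(276.93047689677803), np.float64(279.93458654828515)) strip L,R (np.float64(238.62192135495275), np.float64(235.072829281596)) (np.float64(567.8396165649096), np.float64(586.7996715298473))
```

View pics/side3.png

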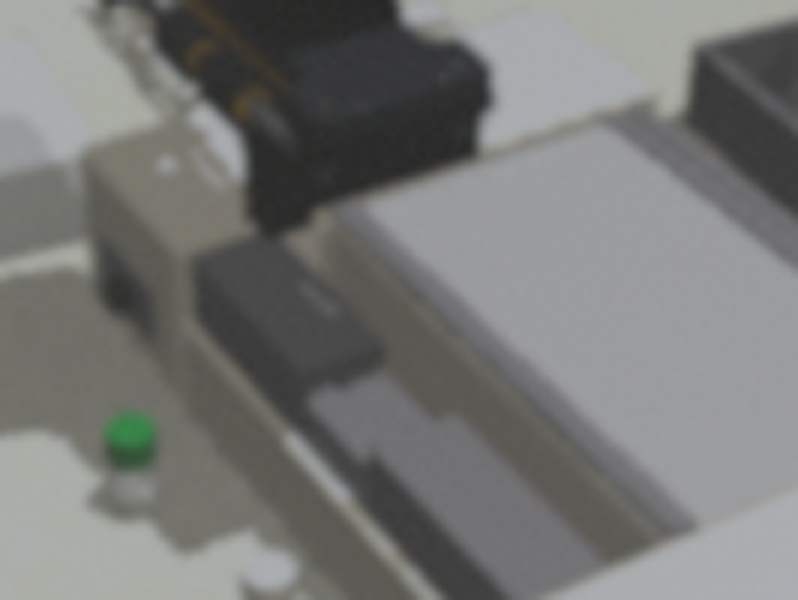

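```bash
python3 - <<'E'
from cell import env, viewer
from h import *
import cv2,numpy as np
np.set_printoptions(linewidth=250,suppress=True)
for n in("side","top"):
    s=viewer.snapshot(n); np.savez(n+"3.npz",**s); P=cloud(s)
    if n=="side":
        for v in range(180,208,2): print(v,[tuple(P[v,u].round().astype(int).tolist()) for u in (302,305,308,311)], s["frame"][v,305])
        for u,v in ((300,207),(310,210),(316,216),(330,235),(340,245)): print("strip",u,v,P[v,u].round())
    m=(s["z_map"]>0)&(abs(P[...,0]-505)<60)&(abs(P[...,1]-15)<60)&(P[...,2]>100)&(s["frame"].max(2)<70)
    q=P[m]; print(n,len(q)); 
    if len(q): print(np.percentile(q,[1,50,99],axis=0).round())
E
```

```text
180 [(478, -30, 198), (480, -42, 204), (476, -66, 219), (476, -80, 227)] [75 75 77]
182 [(497, 14, 161), (478, -45, 201), (482, -52, 204), (478, -77, 220)] [59 60 59]
184 [(496, 13, 156), (498, -1, 164), (480, -56, 202), (477, -78, 216)] [48 48 47]
186 [(497, 15, 149), (499, 2, 157), (507, 3, 153), (477, -79, 212)] [44 45 44]
188 [(497, 14, 144), (499, 2, 151), (507, 2, 149), (479, -74, 203)] [43 44 42]
190 [(496, 13, 139), (500, 4, 143), (509, 6, 140), (478, -77, 200)] [44 45 44]
192 [(497, 15, 132), (500, 4, 138), (508, 6, 134), (478, -76, 194)] [44 44 45]
194 [(496, 14, 126), (499, 3, 133), (508, 5, 129), (479, -75, 188)] [44 45 44]
196 [(496, 14, 120), (499, 3, 127), (508, 5, 123), (516, 6, 120)] [43 44 42]
198 [(510, 45, 91), (499, 3, 121), (509, 8, 115), (536, 48, 80)] [48 49 48]
200 [(507, 40, 88), (513, 35, 90), (528, 48, 76), (536, 48, 74)] [68 68 67]
202 [(503, 31, 89), (510, 29, 89), (518, 26, 88), (537, 50, 66)] [74 74 74]
204 [(501, 25, 88), (507, 21, 88), (514, 18, 89), (520, 14, 89)] [73 74 73]
206 [(497, 16, 89), (503, 13, 89), (511, 12, 87), (516, 6, 90)] [72 72 73]
strip 300 207 [490.  14.  89.]
strip 310 210 [507.  -8.  90.]
strip 316 216 [511. -34.  88.]
strip 330 235 [ 214. -642.  627.]
strip 340 245 [ 514. -148.   89.]
side 7254
[[448. -38. 144.]
 [490. -31. 426.]
 [551.  42. 544.]]
top 3513
[[446. -34. 500.]
 [485.  15. 552.]
 [554.  63. 575.]]
```

The depth puts the visible fingertip at z ≈ 115, about 30 mm above what `tip_reach` implies. x and y agree, and the strip still reads 89. I'll carry on down and rely on force.

Call:
apply_moves(rows=[0,0,8,0,0,0,0,0,0,6,0,0,0,0,0,0,0,0,0,0,0])

```text
time: 5.8
tool_pos: [506.7, 14.4, 94.8]
ee_rot: [-0.042, 0.999, -0.0, -0.001]
ft_force: [-0.1, -0.3, -0.1]
width: 0.9
```

```bash
cat > look.py <<'E'
from cell import env, viewer
from h import *
s=viewer.snapshot("side"); P=cloud(s)
o=env.get_obs(); print(o["time"],o["tool_pos"].round(1),o["ft_force"].round(2))
# dark finger pixels close to the tool axis, lowest world z
t=o["tool_pos"]; m=(s["z_map"]>0)&(np.hypot(P[...,0]-t[0],P[...,1]-t[1])<22)&(P[...,2]>60)&(P[...,2]<170)&(s["frame"].max(2)<55)
print("tip z pct",np.percentile(P[m][:,2],[0,2,5,10]).round(1),m.sum())
E
python3 look.py
```

```text
5.85 [506.9  14.4  95.2] [ 0.16 -0.38 -0.5 ]
tip z pct [101.4 104.3 105.7 107.5] 107
```

Call:
apply_moves(rows=[0,0,5,0,0,0,0,0,0,3,0,0,0,0,0,0,0,0,0,0,0])

```text
time: 6.22
tool_pos: [507.0, 14.5, 87.3]
ee_rot: [-0.042, 0.999, -0.0, -0.0]
ft_force: [-0.2, 0.3, -0.1]
width: 0.5
```

Call:
apply_moves(rows=[0,0,2,0,0,0,0,0,0,0,0,0,0,0,0,0,0,0,0,0,0])

```text
time: 6.6
tool_pos: [507.2, 14.6, 85.6]
ee_rot: [-0.042, 0.999, -0.0, 0.0]
ft_force: [0.7, 0.2, 0.1]
width: 0.5
```

Call:
apply_moves(rows=[0,0,2,0,0,0,0,0,0,0,0,0,0,0,0,0,0,0,0,0,0])

```text
time: 6.98
tool_pos: [507.2, 14.5, 83.6]
ee_rot: [-0.042, 0.999, -0.0, -0.0]
ft_force: [0.9, 0.6, -0.6]
width: 0.3
```

```bash
python3 look.py
```

```text
7.025 [507.2  14.5  83.5] [ 0.82 -0.32 -0.44]
tip z pct [90.2 92.  93.8 95. ] 108
```

Nearly touching.

Call:
apply_moves(rows=[0,0,1.5,0,0,0,0,0,0,0,0,0,0,0,0,0,0,0,0,0,0])

```text
time: 7.4
tool_pos: [507.3, 14.5, 82.2]
ee_rot: [-0.042, 0.999, -0.0, 0.0]
ft_force: [-0.2, 0.6, 1.1]
width: -0.0
```

Call:
apply_moves(rows=[0,0,1.5,0,0,0,0,0,0,0,0,0,0,0,0,0,0,0,0,0,0])

```text
time: 7.78
tool_pos: [507.3, 14.5, 80.6]
ee_rot: [-0.042, 0.999, -0.0, 0.0]
ft_force: [0.2, -0.2, 2.2]
width: 0.2
```

Call:
apply_moves(rows=[0,0,1,0,0,0,0,0,0,0,0,0,0,0,0,0,0,0,0,0,0])

```text
time: 8.15
tool_pos: [507.3, 14.6, 79.6]
ee_rot: [-0.042, 0.999, 0.0, 0.0]
ft_force: [0.5, -0.1, 2.2]
width: 0.2
```

```bash
python3 look.py
```

```text
8.2 [507.3  14.5  79.6] [0.91 0.06 3.38]
tip z pct [86.6 87.7 89.8 91. ] 101
```

Contact at last: about 3 N, which is roughly 3 mm pressed. Sweeping right.

Call:
apply_moves(rows=[0.5,-8,0,0,0,0,0,0.5,-8,0,0,0,0,0,0.5,-8,0,0,0,0,0,0,-8,0,0,0,0,0,0,-8,0,0,0,0,0])

```text
time: 8.82
tool_pos: [509.0, -26.1, 79.5]
ee_rot: [-0.042, 0.999, -0.0, -0.0]
ft_force: [0.2, 1.6, 1.9]
width: 0.5
```

Call:
apply_moves(rows=[0,-5,0,0,0,0,0,0,-5,0,0,0,0,0,0,0,0,0,0,0,0,0,0,0,0,0,0,0])

```text
time: 9.32
tool_pos: [509.9, -36.0, 79.5]
ee_rot: [-0.042, 0.999, -0.0, -0.0]
ft_force: [-0.1, -1.4, 3.2]
width: 0.8
```

Call:
apply_moves(rows=[0,-5,0,0,0,0,0,0,-4,0,0,0,0,0,0,0,0,0,0,0,0])

```text
time: 9.7
tool_pos: [510.7, -44.8, 79.6]
ee_rot: [-0.042, 0.999, -0.0, 0.0]
ft_force: [0.6, 0.2, 3.1]
width: 0.8
```

Call:
apply_moves(rows=[0,-4,0,0,0,0,0,0,-4,0,0,0,0,0,0,0,0,0,0,0,0])

```text
time: 10.07
tool_pos: [511.0, -53.2, 79.3]
ee_rot: [-0.042, 0.999, -0.0, -0.0]
ft_force: [-0.4, 0.2, -0.4]
width: 0.4
```

```bash
python3 look.py
```

```text
10.125 [511.  -52.9  79.3] [-0.56  0.43  0.71]
tip z pct [85.9 88.5 89.6 91.2] 135
```

The force fell to about 0 at y ≈ −50, so the tip has run into the notch, matching the camera. I'll centre at y ≈ −70 and then press.

Call:
apply_moves(rows=[0,-6,0,0,0,0,0,0,-6,0,0,0,0,0,0,-5,0,0,0,0,0,0,0,0,0,0,0,0])

```text
time: 10.62
tool_pos: [512.8, -69.9, 79.5]
ee_rot: [-0.042, 0.999, -0.0, -0.0]
ft_force: [-0.5, -0.6, -0.3]
width: 0.5
```

```bash
python3 look.py; python3 - <<'E'
from cell import viewer
import cv2
s=viewer.snapshot("side"); cv2.imwrite("pics/side4.png",cv2.resize(s["frame"][160:260,260:393,::-1],(798,600),interpolation=cv2.INTER_CUBIC))
E
```

```text
10.675 [512.8 -69.5  79.6] [0.27 0.68 0.52]
tip z pct [87.  88.4 90.  91.6] 143
```

View pics/side4.png

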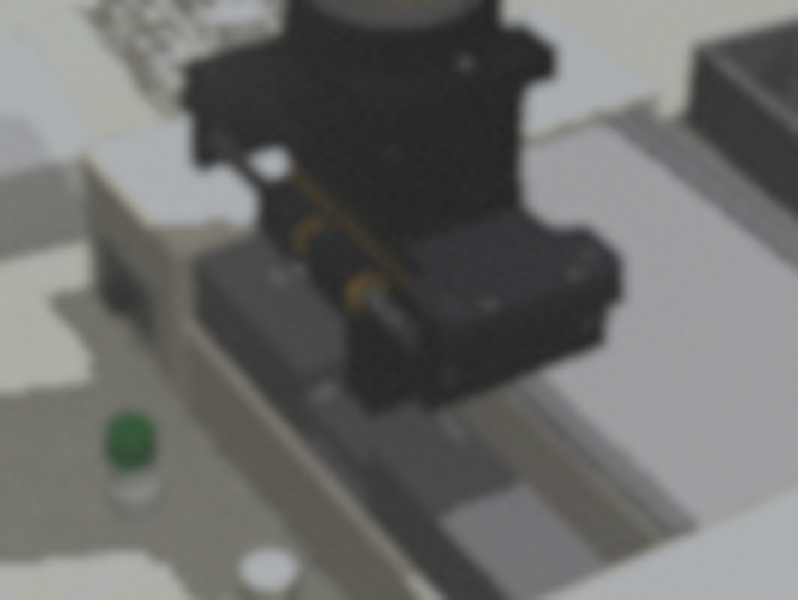

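The tip sits within the notch gap, around (385, 400). The gripper block is low on the lid side, so I'm checking its clearance before pressing.

```bash
python3 - <<'E'
from cell import env,viewer
from h import *
s=viewer.snapshot("side"); P=cloud(s); 
for vv in range(190,232,3):
    print(vv,[tuple(P[vv,u].round().astype(int).tolist()) for u in (320,324,328,332,338,346,354,361)])
E
```

```text
190 [(490, -94, 207), (493, -106, 214), (494, -122, 223), (504, -121, 220), (518, -120, 215), (538, -118, 209), (649, 21, 90), (666, 13, 90)]
193 [(489, -96, 201), (492, -109, 208), (494, -123, 217), (504, -121, 213), (519, -118, 206), (539, -118, 201), (643, 11, 88), (659, 2, 89)]
196 [(489, -98, 195), (490, -112, 204), (495, -121, 208), (504, -120, 205), (519, -119, 200), (535, -124, 198), (636, 0, 88), (653, -8, 88)]
199 [(491, -94, 184), (490, -112, 196), (495, -121, 200), (503, -123, 199), (515, -127, 198), (528, -137, 201), (545, -140, 197), (645, -20, 89)]
202 [(489, -98, 180), (490, -114, 190), (491, -128, 199), (498, -132, 199), (509, -137, 199), (524, -144, 199), (539, -149, 198), (552, -156, 199)]
205 [(486, -104, 177), (495, -103, 173), (491, -129, 192), (493, -141, 200), (505, -146, 199), (520, -152, 198), (535, -156, 197), (549, -161, 195)]
208 [(214, -642, 627), (496, -104, 166), (483, -145, 198), (490, -149, 199), (501, -153, 197), (515, -160, 198), (531, -163, 195), (551, -160, 186)]
211 [(485, -106, 163), (486, -122, 173), (481, -148, 193), (485, -157, 198), (495, -
[... 207 characters left out ...]
]
217 [(502, -73, 116), (507, -82, 122), (485, -142, 172), (482, -164, 190), (496, -164, 185), (520, -155, 170), (539, -155, 164), (607, -83, 88)]
220 [(502, -73, 108), (509, -79, 110), (520, -78, 106), (482, -165, 183), (500, -157, 171), (520, -156, 163), (585, -87, 89), (601, -93, 89)]
223 [(501, -76, 102), (509, -80, 102), (521, -77, 96), (485, -159, 170), (500, -157, 163), (562, -89, 90), (580, -95, 89), (595, -102, 89)]
226 [(501, -75, 92), (511, -77, 91), (519, -81, 90), (485, -160, 163), (560, -57, 57), (559, -94, 86), (574, -105, 89), (590, -111, 88)]
229 [(506, -67, 76), (514, -71, 75), (523, -75, 75), (558, -32, 29), (560, -58, 49), (563, -89, 72), (567, -117, 92), (583, -121, 89)]
```

The body sits at z ≥ 160, so there's plenty of room. Pressing the key.

Call:
apply_moves(rows=[0,0,5,0,0,0,0,0,0,4,0,0,0,0,0,0,2,0,0,0,0,0,0,0,0,0,0,0])

```text
time: 11.28
tool_pos: [512.7, -69.2, 68.4]
ee_rot: [-0.042, 0.999, -0.0, -0.0]
ft_force: [0.3, -0.0, -0.7]
width: 0.6
```

Call:
apply_moves(rows=[0,0,2,0,0,0,0,0,0,2,0,0,0,0,0,0,2,0,0,0,0,0,0,0,0,0,0,0])

```text
time: 11.78
tool_pos: [512.8, -69.3, 62.7]
ee_rot: [-0.042, 0.999, 0.0, 0.0]
ft_force: [-1.9, 0.7, 3.7]
width: 0.5
```

Call:
apply_moves(rows=[0,0,1,0,0,0,0,0,0,1,0,0,0,0,0,0,0,0,0,0,0])

```text
time: 12.15
tool_pos: [512.8, -69.3, 60.8]
ee_rot: [-0.042, 0.999, 0.0, 0.0]
ft_force: [-1.6, 0.1, 6.0]
width: 0.7
```

Call:
apply_moves(rows=[0,0,1,0,0,0,0,0,0,1,0,0,0,0,0,0,0,0,0,0,0])

```text
time: 12.52
tool_pos: [512.9, -69.3, 59.8]
ee_rot: [-0.042, 0.999, 0.0, 0.0]
ft_force: [-8.3, 1.1, 19.3]
width: 0.5
```

```bash
cat > lid.py <<'E'
from cell import env,viewer
from h import *
import cv2,sys
o=env.get_obs(); print(o["time"],o["tool_pos"].round(1),o["ft_force"].round(2))
for n in ("side","top"):
    s=viewer.snapshot(n); P=cloud(s)
    L=np.array([502.6,43.55,90]); ex=np.array([.9965,.084,0]); ey=np.array([-.084,.9965,0])
    X=(P-L)@ex; Y=(P-L)@ey; Z=P[...,2]
    # lid panel: height vs distance behind the strip line, away from the gripper
    m=(s["z_map"]>0)&(X>60)&(X<190)&(Y>-220)&(Y<-20)&(Z>80)&(Z<125)
    k=np.polyfit(X[m],Z[m],1); print(n,"lid slope",-k[0].round(3),"front z",np.polyval(k,47).round(1),m.sum())
    for a,b,t in ((-75,-15,"left"),(-232,-145,"right"),(-132,-97,"key")):
        m=(s["z_map"]>0)&(abs(X)<14)&(Y>a)&(Y<b)&(Z>55)&(Z<100); print("  ",t,np.median(Z[m]).round(1) if m.any() else None,m.sum())
    if len(sys.argv)>1 and n=="side": cv2.imwrite(sys.argv[1],cv2.resize(s["frame"][120:320,200:466,::-1],(798,600)))
E
python3 lid.py
```

```text
12.525 [512.9 -69.3  59.8] [-8.34  1.15 19.31]
side lid slope 0.126 front z 108.3 1860
   left 88.8 60
   right 89.1 321
   key 82.6 116
top lid slope 0.122 front z 110.2 4395
   left 90.6 137
   right None 0
   key None 0
```

Force jumped to 19 N, so the key is on its stop, and the lid slope reads 0.12. I'm holding briefly, then lifting straight up and backing off.

Call:
apply_moves(rows=[0,0,0,0,0,0,0,0,0,-6,0,0,0,0,0,0,-20,0,0,0,0,0,0,-40,0,0,0,0,0,0,-40,0,0,0,0])

```text
time: 13.25
tool_pos: [512.5, -69.4, 165.5]
ee_rot: [-0.042, 0.999, -0.0, -0.0]
ft_force: [1.1, -0.1, -0.3]
width: 0.8
```

Call:
apply_moves(rows=[0,0,-40,0,0,0,0,5,30,-20,0,0,0,0,5,40,0,0,0,0,0,5,40,0,0,0,0,0,0,0,0,0,0,0,0])

```text
time: 13.88
tool_pos: [488.0, 42.3, 224.4]
ee_rot: [-0.045, 0.999, 0.0, -0.0]
ft_force: [0.3, -0.9, 0.1]
width: 0.5
```

Call:
apply_moves(rows=[0,40,0,0,0,0,0,0,40,0,0,0,0,0,0,40,0,0,0,0,0,0,0,0,0,0,0,0,0,0,0,0,0,0,0])

```text
time: 14.5
tool_pos: [478.9, 157.3, 224.4]
ee_rot: [-0.042, 0.999, -0.0, -0.0]
ft_force: [0.2, 0.2, 0.2]
width: 0.4
```

```bash
python3 lid.py pics/end.png
```

```text
14.5 [478.9 157.3 224.4] [0.2  0.21 0.18]
side lid slope 0.122 front z 107.9 2340
   left 88.9 174
   right 89.0 348
   key 65.8 62
top lid slope 0.122 front z 110.2 4609
   left 90.6 303
   right 91.1 437
   key 68.0 171
```

View pics/end.png

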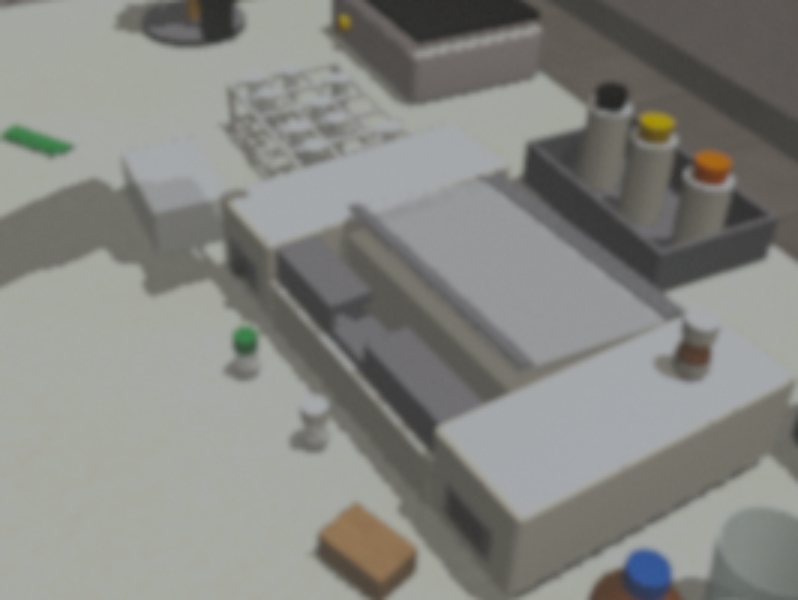

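The lid stands lifted, with its front bar running (360, 210)–(530, 360). The key is sunk 23 mm below the strip, both strip parts are back up, and the bystanders haven't moved. The arm is clear, so I'm handing in.

```bash
python3 -c "
from cell import order; print(order.close_job())"
```

```text
the job is handed in; nothing more can be done
None
```

The key is fully home, the lid has lifted, and I handed the job in at about 14.6 s; the system reports no verdict.

**What I did:** I pressed the strip about 3 mm (3 N) with the closed fingertip, starting 29 mm from its left end, and swept right. The force dropped to 0 at y ≈ −50 mm, which matched the notch seen in the top camera. I centred the tip in the notch and pressed the key until the force rose to 19 N at its stop. Then I lifted straight up and moved away to the left.

**Last checks:**
- **Lid:** tilted 0.122 rad in both cameras.
- **Key:** its top is about 23 mm below the strip, which is the fully home depth.
- **Strip:** both parts are back at about 90 mm.
- **Force:** about 0 on the tool, with nothing in contact.
- **Surroundings:** the vials and the cardboard, tip and cap boxes look unmoved in the last side view. I judged this by eye and didn't measure it; the beaker and jar are only partly in that view.

**One disagreement:** the closed fingertips were about 6 mm behind the tool point, not 25 mm ahead of it as `env.tip_reach` says. My first descent therefore stopped above the strip, and I used depth images and force to find contact.

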